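# Hold the slide carrier flush on the tilted stage

### The job

Pick up the two-slide carrier by its fin, thread its hole over the post of the sloped reading stage, and tilt the carrier to the slope until its underside lies flush on the stage face with its length running straight up the slope. Finish while still holding the fin and pressing gently, so that the sprung face stays pushed in by about 5 mm, short of its stop; do not let go. Do not shift the tilt of the stage, and leave the other things on the desk where they are.

Things in the scene. Friction and masses are not known exactly. Their poses are not given: they have to be found in the camera images.
- carrier: Slide carrier (loose, about 0.1 kg): a grey plate 110x72x5 mm, flat on the desk, two glass slides in its top, a hole near one end and a grey upright grip fin between the slides. Origin: centre of the plate's underside. x runs along the length toward the hole end, z up out of the top. The fin is 44 mm long (along x), 8 mm thick (along y), centred at x = -14 mm, and rises to 38 mm above the underside.
- hole (a point): Centre of the carrier's through hole (18 mm across) at the plate's underside: 42 mm from the carrier's origin along its x. Axes as the carrier's.
- fin (a point): Place to grip the fin: mid-length (x = -14 mm), 27 mm above the underside of the plate, so 22 mm above its top face. Axes as the carrier's.
- stage: Tilting reading stage, fixed to the desk: a grey foot 140x100x22 mm, a tilt frame hinged at its front edge (nearest the robot), and above that, on four guide pins, the bare-metal sloped face 124x86x6 mm. Origin: centre of the foot's underside; x points up the slope, at yaw 0 away from the robot. A black knob sticks out 12 mm at its -y side. The face's upper end is 80 to 100 mm up.
- seat (a point): Foot of the locating post, on the upper side of the sloped face, 23 mm down the slope from the middle of the face's upper end. Axes are the face's: x up the slope, y level across it, z square out of the face. The flat face reaches 101 mm down the slope from here and 43 mm to each side.
- post_tip (a point): Tip of the locating post. The post is 8 mm thick, stands square to the face, 23 mm long with a tapered tip, and has a 14 mm wide, 0.5 mm high collar at its foot. With the hole centred on it and the fin downhill of it, the whole carrier lies on the face. Axes as the face's.
- stage_tilt (a joint): Tilt of the stage face above level, in radians; 0 is level. The start varies between 0.18 and 0.38 (10 to 22 degrees). The hinge is locked stiff: gentle pressing does not turn it noticeably, shoving does.
- stage_face (a joint): How far the sprung face (with its post) is pushed in, square to the face, in metres: 0 free, 0.012 at its stop. It starts to give at about 2 N and then takes 2 N per mm.
- frame_end (a point): Middle of the upper end of the tilt frame, the 4 mm plate 14 mm under the free face; it moves only if the tilt is shifted.
- marker: capped marker pen lying on the desk, 135 mm long; a bystander
- vial_4: small stoppered vial, 23 mm wide, 42 mm tall; a bystander
- vial_5: second small stoppered vial of the same size; a bystander
- timer: white bench timer with three keys, 70x72x18 mm; a bystander

How it is judged:
On the way, in this order (a step that is already met when the one before it is completed fails the run):
1. the carrier is lifted clear of the desk in the fingers (height (world z) of carrier above 0.03 m and contact force between the fingers and carrier above 0.3 N), for 0.1 s.
2. the carrier's hole is over the post and the post has entered it (x of hole in the frame of seat between -0.009 and 0.009 m and y of hole in the frame of seat between -0.009 and 0.009 m and z of hole in the frame of seat between -0.004 and 0.018 m), for 0.05 s.
At the end, for the whole second after the job is handed in: Hole on the post (within 9 mm), underside flush on the face (3.5 mm, 2 degrees), length up the slope within 8.5 degrees, fin downhill; the fingers still hold the fin (grasp within 30 mm of its grip place) and press the carrier on the face (over 3 N), which is pushed in 2 to 10 mm, at rest (x of hole in the frame of seat between -0.009 and 0.009 m and y of hole in the frame of seat between -0.009 and 0.009 m and z of hole in the frame of seat between -0.003 and 0.0035 m and angle between the z axis of carrier and the z axis of seat, either way round below 0.035 rad and angle between the x axis of carrier and the x axis of seat, either way round below 0.15 rad and x of fin in the frame of seat below -0.03 m and z of fin in the frame of seat above 0.02 m and value of joint stage_face between 0.002 and 0.01 m and contact force between carrier and stage above 3 N and contact force between the fingers and carrier above 1 N and distance between the grasp point and fin below 0.03 m and linear speed of carrier below 0.02 m/s); the arm keeps its last pose, push and grip.
It fails at once if the stage's tilt is shifted (its frame end moves by more than 4 mm, about 2 degrees) (distance of frame_end from where it was at the start of the episode above 0.004 m).
It fails at once if the carrier is pressed on the stage with more than 60 N (contact force between carrier and stage above 60 N).
It fails at once if a bystander (marker, vials, timer) is pushed from its place by more than 30 mm (distance of any of marker, vial_4, vial_5, timer from where it was at the start of the episode above 0.03 m).
It also fails if it takes over 42 s, if anything falls off the work surface, if the arm or the gripper's body presses on something with over 40 N, if the wrist force passes 120 N, or if a joint passes its speed limit or range.

### The arm

A 7-joint arm with a two-finger parallel gripper is mounted at the origin on a cart in front of the work surface, level with it; the furniture and walls round the work are solid. World frame = base frame: x ahead of the robot, y to its left, z up, the work surface at z = 0. Lengths are in m, angles in rad, forces in N, time in s.
With the tool pointing down it reaches from about 0.35 to 0.9 m from the base axis. Payload 8.1 kg.
Tool frame: the origin (TCP) lies between the finger pads; the fingertips stand 17 mm ahead of it and the grasp point (between the pads) lies 2 mm behind it; z points along the fingers, y is the line along which they close (so a half turn about z gives the same grasp; the last joint's range is limited). The gripper opens to 92 mm and grips with 3 to 60 N. Pads are 19 mm wide; open, the fingers measure 130 mm over their backs; the gripper's body (75 mm by 190 mm) begins 47 mm behind the grasp point.
Start: joints at [-1.364, 0.434, 0.025, 1.573, -0.012, 1.134, -0.075], TCP at [0.191, 0.595, 0.244] pointing down, gripper open.
Joint ranges: [-2.62, 2.62], [-0.44, 2.09], [-1.27, 1.32], [0.08, 2.57], [-1.32, 4.46], [0.12, 2], [-2.74, 2.74]. Speed limits (rad/s): [2.22, 2.22, 3.01, 3.01, 3.14, 3.14, 3.14].

### API

Orientations are given as a rotation vector (axis times angle).
In Python, from cell import observe, get_image, calibration, sign_off, look_for, regions_of, landmark_of gives the robot as it stands.
- The arm moves only by the tool jog_arm, never from a script. Its argument "plan" is a list of rows, each an object with "offset": the shift along the tool's x, y, z normalised to -1 to 1, where 1 is 0.15 m, a list of three; "twist": the turn, a rotation vector about the tool's x, y, z normalised to -1 to 1, where 1 is 2 pi rad, a list of three; "fingers": the gripper command: -1 is shut, 1 is fully open, values between are in proportion. In form: [{"offset": [x, y, z], "twist": [ax, ay, az], "fingers": fingers}, ...]. A call has 1 to 20 rows; each row is the pose to reach, as a shift and turn from the pose commanded when the call began, along the tool's axes at that moment, turning the shorter way round; what a row does not reach only later rows make up. A row lasts 1/8 s, in which the tool goes at most 62.5 mm and 10.7 degrees, less where a joint would pass 70% of its speed; a pose out of reach is approached as far as the arm can. A call with a number of a shift or a turn outside -1 to 1 is refused whole. A call with a gripper value outside its range is refused whole. The fingers move at their own pace and stop on an object; "newtons" is the grip in N (left out, the last holds). Time passes only in rows, so rows that repeat a pose let the fingers close. It gives the time, the measured TCP pose, the force, the opening and the grip force at its end, in the units of the state.
- observe(): the state, without advancing time (a new reading comes with each control period).
- get_image(name): name is "scene" or "top" or "wrist"; returns the picture (384x512x3 uint8, red, green, blue); there is no depth.
- calibration(name): a dict with "fov_y" (degrees; the focal length in pixels is half the picture's height over the tangent of half this angle, whatever the lens; pixels are square), "cx", "cy" (the principal point, pixels), "position" and "attitude" of the camera in the world. Camera axes: x right, y down, z forward; pixel columns grow to the right and rows downward; lengths in m; the calibration is good to about 2 mm. A picture is of the moment at which its call begins: read the wrist's pose just before it. calibration takes no time and is no camera call; for the wrist camera it gives the pose at the moment of the call.
- sign_off(): hands the job in; it is judged then, once.
Trained networks look in the newest picture that a camera, given by its name, has taken for a name from the list of things; names that differ only in an ending like _2 or _b are one class to them, and where a whole thing is asked for, a point or a joint stands for the part that bears it (a point fixed in the world has none). Each returns a list of dicts, best first, with "conf" (0 to 1); they miss things now and then, are a little off and sometimes report something else, mostly with a low value. They report only what shows in the picture. A call takes as long as a camera call.
- look_for(thing, camera): "box" ([left, top, width, height] as shares, 0 to 1, of the picture: columns of its width, rows of its height, round what is visible of it).
- regions_of(thing, camera): "region" (384x512 bool, what is visible of it) and "box" ([left, top, width, height] as shares, 0 to 1, of the picture: columns of its width, rows of its height, round what is visible of it).
- landmark_of(thing, camera): "at" ([row, column] as shares, 0 to 1, of the picture: columns of its width, rows of its height: a listed point, or the origin of a listed thing).
The state is a dict: "clock": time; "joints": joint angles; "dq": joint speeds; "joint_efforts": joint torques, N m; "position": TCP position; "ee_rot": TCP orientation; "force": force on the tool from outside, world axes, zero at the start; "ft_torque": the same for the moment, N m; "width": opening from 0.0 (shut) to 1.0 (fully open); "gripper_force": force on a finger pad.
Only numpy, scipy, OpenCV 4.12 (cv2) and the standard library are available. Lean on these libraries where they do the work, as an engineer would, in place of code of your own. Each camera call takes 0.05 s, during which the arm holds its last target. There are 200 camera calls.

## Working session

There is one attempt and no reset: what is moved stays moved. The work goes in short steps, Python scripts to look and compute and a tool call to move; the robot and the scene stay as the last step left them, time stands still between calls to the robot, and variables do not carry over. Pictures are saved under pics/ and viewed, at most 10 in all, crops included, and the job is handed in when it is done.

Besides the shell and the picture viewer there is one more tool, called after "Emit:" in YAML: its name, and indented under it one key for each argument. jog_arm: Moves the arm, as the interface text tells. Scaled input: -1 to 1 covers 0.15 m each way for a shift and 2 pi rad each way for a turn. Its arguments: {"type":"object","properties":{"plan":{"type":"array","items":{"type":"object","properties":{"offset":{"type":"array","items":{"type":"number","minimum":-1,"maximum":1}},"twist":{"type":"array","items":{"type":"number","minimum":-1,"maximum":1}},"fingers":{"type":"number"}}}},"newtons":{"type":"number"}},"required":["plan"]}

```bash
mkdir -p pics; ls
python3 - <<'E'
from cell import *
import cv2
s=observe();print({k:s[k] for k in('clock','joints','position','ee_rot','force','width')})
ims=[]
for c in('scene','top'):
    im=get_image(c);cv2.imwrite(f'pics/{c}0.png',im[:,:,::-1]);print(c,calibration(c))
    for t in('carrier','hole','fin','stage','seat','post_tip','frame_end'):
        r=landmark_of(t,c);print(t,[(round(x['conf'],2),round(x['at'][0]*384,1),round(x['at'][1]*512,1)) for x in r[:2]])
E
```

```text
pics
{'clock': 0.0, 'joints': array([-1.36359326,  0.43519814,  0.02494121,  1.57411712, -0.01163241,
        1.13401755, -0.07513744]), 'position': array([0.19041705, 0.59475676, 0.24295227]), 'ee_rot': array([-4.84814512e-01, -3.10381037e+00,  2.49556788e-03]), 'force': array([-0.34162795,  0.66407291, -0.25266659]), 'width': 0.9995945900266269}
scene {'fov_y': 42.52268319484665, 'cx': 253.71051768344512, 'cy': 199.4019915045087, 'position': array([ 0.03824754, -0.50677126,  1.01638445]), 'attitude': array([-2.33625223,  0.81891205, -0.28264519])}
carrier [(0.78, 197.9, 250.8)]
hole [(0.68, 187.2, 264.6)]
fin [(0.89, 191.2, 243.7)]
stage [(0.8, 276.4, 335.6)]
seat [(0.63, 242.7, 344.8)]
post_tip [(0.89, 240.7, 347.4), (0.2, 217.6, 305.4)]
frame_end [(0.73, 237.7, 352.3)]
top {'fov_y': 50.15858379469574, 'cx': 251.81693281162558, 'cy': 192.18108951725296, 'position': array([0.44174993, 0.12773672, 1.31821464]), 'attitude': array([-2.17586227,  2.19925458, -0.10205485])}
carrier [(0.7, 185.3, 235.4), (0.38, 177.1, 233.8)]
hole [(0.88, 175.5, 234.4)]
fin [(0.63, 194.5, 237.0)]
stage [(0.83, 189.8, 332.5)]
seat [(0.64, 174.0, 335.7)]
post_tip [(0.72, 178.4, 335.2)]
frame_end [(0.94, 163.8, 329.1), (0.68, 188.1, 333.0)]
```

```bash
python3 - <<'E'
import cv2,numpy as np
a=cv2.imread('pics/scene0.png');b=cv2.imread('pics/top0.png')
a=cv2.resize(a[140:320,180:420],None,fx=2.5,fy=2.5,interpolation=cv2.INTER_CUBIC)
b=cv2.resize(b[110:260,160:426],None,fx=3,fy=3,interpolation=cv2.INTER_CUBIC)
cv2.imwrite('pics/sc.png',a);cv2.imwrite('pics/tc.png',b)
E
cat > h.py <<'E'
import numpy as np
from scipy.spatial.transform import Rotation as R
from cell import *
def cam(c):
    k=calibration(c);return k,192/np.tan(np.radians(k['fov_y']/2)),R.from_rotvec(k['attitude']).as_matrix()
def ray(c,v,u,k=None):
    k,f,A=k or cam(c);d=A@np.array([(u-k['cx'])/f,(v-k['cy'])/f,1]);return np.array(k['position']),d
def at_z(c,v,u,z,k=None):
    p,d=ray(c,v,u,k);return p+d*(z-p[2])/d[2]
def tri(obs):
    M=np.zeros((3,3));b=np.zeros(3)
    for p,d in obs:
        d=d/np.linalg.norm(d);P=np.eye(3)-np.outer(d,d);M+=P;b+=P@p
    return np.linalg.solve(M,b)
def proj(c,X,k=None):
    k,f,A=k or cam(c);q=A.T@(np.asarray(X)-k['position']);return np.array([k['cy']+f*q[1]/q[2],k['cx']+f*q[0]/q[2]])
E
python3 - <<'E'
from h import *
D={'carrier':((197.9,250.8),(185.3,235.4)),'hole':((187.2,264.6),(175.5,234.4)),'fin':((191.2,243.7),(194.5,237)),'seat':((242.7,344.8),(174,335.7)),'tip':((240.7,347.4),(178.4,335.2)),'fe':((237.7,352.3),(163.8,329.1)),'stage':((276.4,335.6),(189.8,332.5))}
for n,(a,b) in D.items():print(n,tri([ray('scene',*a),ray('top',*b)]).round(3))
E
```

```text
carrier [ 0.564  0.166 -0.016]
hole [0.6   0.165 0.002]
fin [0.531 0.159 0.042]
seat [ 0.588 -0.14   0.096]
tip [ 0.58  -0.141  0.11 ]
fe [ 0.625 -0.128  0.068]
stage [ 0.553 -0.153  0.001]
```

View pics/sc.png

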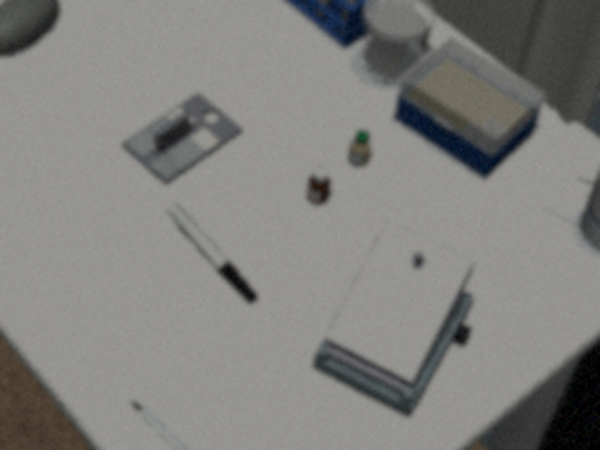

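View pics/tc.png

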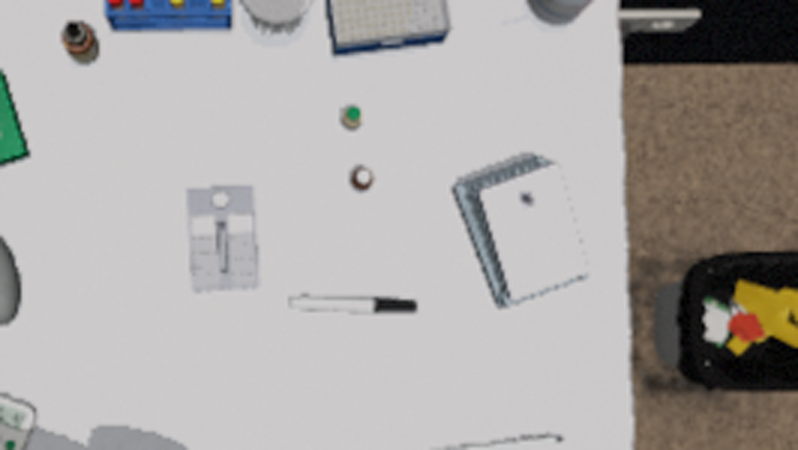

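The images show the carrier lying flat with its hole end away from the robot. The stage is yawed about 18° and the marker and vials lie between the two. I'll get metric corners and then go above the fin.

Run:
```python
from h import *
k=cam('top')
def P(x,y,z):return at_z('top',110+y/3,160+x/3,z,k)
c=[P(x,y,.005) for x,y in((187,188),(253,185),(259,287),(195,291))]
print(np.round(c,3).tolist(),'ctr',np.mean(c,0).round(3))
h=P(220,200,.005);f=[P(222,222,.038),P(222,272,.038)]
print('hole',h.round(3),'fin top ends',np.round(f,3).tolist())
d=(c[0]+c[1]-c[2]-c[3])/2;print('len',np.linalg.norm(d),'yaw',np.degrees(np.arctan2(d[1],d[0])),'w',np.linalg.norm(c[0]-c[1]))
# mask-based
import cv2
get_image('top')
r=regions_of('carrier','top')
m=r[0]['region'].astype(np.uint8);cs=cv2.findContours(m,0,2)[0];q=cv2.boxPoints(cv2.minAreaRect(max(cs,key=cv2.contourArea)))
print('maskbox',[at_z('top',b,a,.005,k)[:2].round(3).tolist() for a,b in q])
for n,a,b,z in(('face left',(482,190),(510,303),None),('right',(560,163),(588,275),None)):
    A=P(*a,.095);B=P(*b,.055);dd=A-B;print(n,A.round(3),B.round(3),np.linalg.norm(dd),np.degrees(np.arctan2(dd[1],dd[0])))
s=observe();X=R.from_rotvec(s['ee_rot']).as_matrix();print(X.round(3),s['clock'])
```

```text
[[0.61, 0.203, 0.005], [0.613, 0.132, 0.005], [0.503, 0.127, 0.005], [0.499, 0.195, 0.005]] ctr [0.556 0.164 0.005]
hole [0.597 0.168 0.005] fin top ends [[0.57, 0.165, 0.038], [0.517, 0.165, 0.038]]
len 0.11040044620913089 yaw 3.4381414330635143 w 0.07091223197003477
maskbox [[0.609, 0.204], [0.608, 0.13], [0.505, 0.131], [0.506, 0.205]]
face left [ 0.594 -0.098  0.095] [ 0.481 -0.131  0.055] 0.12380223890508149 16.545612786189093
right [ 0.62  -0.177  0.095] [ 0.509 -0.212  0.055] 0.12312457830895199 17.742134963290606
[[-0.952  0.305  0.   ]
 [ 0.305  0.952  0.   ]
 [ 0.     0.    -1.   ]] 0.9
```

Emit:
jog_arm:
  plan:
    - {"offset": [-0.33, -0.22, 0], "twist": [0, 0, 0], "fingers": 1}
    - {"offset": [-0.66, -0.44, 0], "twist": [0, 0, 0], "fingers": 1}
    - {"offset": [-1, -0.65, 0], "twist": [0, 0, 0], "fingers": 1}

```text
clock: 1.27
position: [0.3046, 0.4552, 0.2439]
ee_rot: [0.484, 3.104, 0.001]
force: [1.9, -0.3, -0.4]
width: 1.0
gripper_force: 0.0
```

Emit:
jog_arm:
  plan:
    - {"offset": [-0.33, -0.22, 0], "twist": [0, 0, 0], "fingers": 1}
    - {"offset": [-0.66, -0.44, 0], "twist": [0, 0, 0], "fingers": 1}
    - {"offset": [-1, -0.65, 0], "twist": [0, 0, 0], "fingers": 1}

```text
clock: 1.65
position: [0.4178, 0.3165, 0.2441]
ee_rot: [0.484, 3.104, 0.001]
force: [1.0, 0.1, -0.6]
width: 1.0
gripper_force: 0.0
```

Emit:
jog_arm:
  plan:
    - {"offset": [-0.33, -0.22, 0.1], "twist": [0, 0, -0.029], "fingers": 1}
    - {"offset": [-0.66, -0.44, 0.2], "twist": [0, 0, -0.058], "fingers": 1}
    - {"offset": [-1, -0.65, 0.2], "twist": [0, 0, -0.058], "fingers": 1}
    - {"offset": [-1, -0.65, 0.2], "twist": [0, 0, -0.058], "fingers": 1}
    - {"offset": [-1, -0.65, 0.2], "twist": [0, 0, -0.058], "fingers": 1}

```text
clock: 2.28
position: [0.53, 0.1794, 0.2137]
ee_rot: [0.083, -3.14, -0.0]
force: [0.5, 1.5, 1.1]
width: 1.004
gripper_force: 0.0
```

Run:
```python
from h import *
import cv2
k=cam('wrist');im=get_image('wrist');cv2.imwrite('pics/w1.png',im[:,:,::-1]);print(k[0])
for t,z in(('carrier',0.0),('hole',.0),('fin',.027)):
    r=landmark_of(t,'wrist')
    for x in r[:1]:
        v,u=x['at'][0]*384,x['at'][1]*512;print(t,round(x['conf'],2),round(v,1),round(u,1),at_z('wrist',v,u,z,k).round(4))
r=regions_of('carrier','wrist')
if r:
    m=r[0]['region'].astype(np.uint8);c=max(cv2.findContours(m,0,2)[0],key=cv2.contourArea)
    print(r[0]['box']); 
    for a,b in cv2.boxPoints(cv2.minAreaRect(c)):print(round(a),round(b),at_z('wrist',b,a,.005,k).round(4))
```

```text
{'fov_y': 69.53125127967057, 'cx': 255.3628370313363, 'cy': 193.91638896342144, 'position': array([0.45281967, 0.17479307, 0.35442506]), 'attitude': array([2.0144529 , 2.12433276, 0.30823732])}
carrier 0.75 193.2 248.3 [0.5572 0.171  0.    ]
hole 0.73 222.4 247.1 [0.5992 0.1712 0.    ]
fin 0.91 190.6 243.1 [0.5463 0.1647 0.027 ]
[0.4275, 0.3927, 0.109, 0.2096]
216 151 [0.5026 0.1278 0.005 ]
272 151 [0.4988 0.1983 0.005 ]
272 232 [0.6095 0.206  0.005 ]
216 232 [0.6136 0.1292 0.005 ]
```

View pics/w1.png

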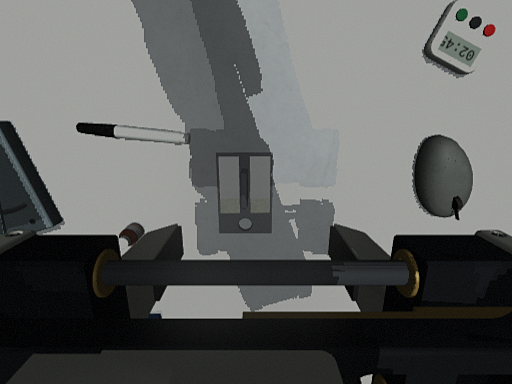

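The plate spans columns 216–271 and rows 152–232, with the fin at about (190, 243). That agrees with the top view to a few mm, so I'll descend and grip.

Emit:
jog_arm:
  plan:
    - {"offset": [-0.08, -0.1, 0.3], "twist": [0, 0, 0], "fingers": 0.1}
    - {"offset": [-0.08, -0.1, 0.6], "twist": [0, 0, 0], "fingers": 0.1}
    - {"offset": [-0.08, -0.1, 0.9], "twist": [0, 0, 0], "fingers": 0.1}
    - {"offset": [-0.08, -0.1, 0.9], "twist": [0, 0, 0], "fingers": 0.1}
    - {"offset": [-0.08, -0.1, 0.9], "twist": [0, 0, 0], "fingers": 0.1}
  newtons: 25

```text
clock: 3.15
position: [0.5434, 0.1659, 0.0802]
ee_rot: [-0.087, 3.139, 0.001]
force: [0.5, 0.6, 0.5]
width: 0.564
gripper_force: 0.0
```

Emit:
jog_arm:
  plan:
    - {"offset": [0, 0, 0.18], "twist": [0, 0, 0], "fingers": 0.1}
    - {"offset": [0, 0, 0.355], "twist": [0, 0, 0], "fingers": 0.1}
    - {"offset": [0, 0, 0.355], "twist": [0, 0, 0], "fingers": 0.1}
    - {"offset": [0, 0, 0.355], "twist": [0, 0, 0], "fingers": -1}
    - {"offset": [0, 0, 0.355], "twist": [0, 0, 0], "fingers": -1}
    - {"offset": [0, 0, 0.355], "twist": [0, 0, 0], "fingers": -1}
    - {"offset": [0, 0, 0.355], "twist": [0, 0, 0], "fingers": -1}
    - {"offset": [0, 0, 0.355], "twist": [0, 0, 0], "fingers": -1}
  newtons: 30

```text
clock: 4.15
position: [0.5428, 0.1652, 0.0257]
ee_rot: [-0.086, 3.14, 0.0]
force: [-0.5, 0.5, 1.9]
width: 0.081
gripper_force: 30.0
```

Emit:
jog_arm:
  plan:
    - {"offset": [0, 0, -0.2], "twist": [0, 0, 0], "fingers": -1}
    - {"offset": [0, 0, -0.5], "twist": [0, 0, 0], "fingers": -1}
    - {"offset": [0, 0, -0.8], "twist": [0, 0, 0], "fingers": -1}
    - {"offset": [0, 0, -1], "twist": [0, 0, 0], "fingers": -1}
    - {"offset": [0, 0, -1], "twist": [0, 0, 0], "fingers": -1}

```text
clock: 4.78
position: [0.544, 0.1656, 0.1777]
ee_rot: [-0.085, 3.136, 0.003]
force: [-0.1, 0.2, -1.5]
width: 0.086
gripper_force: 30.0
```

Run:
```python
from h import *
import cv2
s=observe();print(s['position'],s['ee_rot'],s['width'])
k=cam('wrist');im=get_image('wrist');cv2.imwrite('pics/w2.png',im[:,:,::-1])
T=R.from_rotvec(s['ee_rot']).as_matrix()
for t in('carrier','hole','fin','seat','post_tip','frame_end'):
    r=landmark_of(t,'wrist')
    print(t,[(round(x['conf'],2),round(x['at'][0]*384,1),round(x['at'][1]*512,1)) for x in r[:1]])
# expected hole pixel if grasp at fin exactly, level
for dx in(-.005,0,.005):
  X=s['position']+T@np.array([-(.056+dx),0,.025]);print('exp hole',X.round(4),proj('wrist',X,k).round(1))
g=proj
r=regions_of('carrier','wrist')
if r:
    m=r[0]['region'].astype(np.uint8);c=max(cv2.findContours(m,0,2)[0],key=cv2.contourArea);print(cv2.boxPoints(cv2.minAreaRect(c)).round())
for sx in(-1,1):
  for sy in (-1,1):
    print('exp corner',proj('wrist',s['position']+T@np.array([-(.014+.055*sx),.036*sy,.0207]),k).round(1))
```

```text
[0.54399493 0.16555338 0.17769951] [-8.54565622e-02  3.13640385e+00  2.58075316e-03] 0.08565791747197993
carrier [(0.68, 255.8, 257.5)]
hole [(0.86, 307.3, 254.6)]
fin [(0.89, 258.9, 255.1)]
seat []
post_tip []
frame_end []
exp hole [0.595  0.1684 0.1529] [301.4 256. ]
exp hole [0.6    0.1686 0.1529] [307.3 256. ]
exp hole [0.605  0.1689 0.1529] [313.2 256. ]
[[196. 175.]
 [315. 175.]
 [315. 259.]
 [196. 259.]]
exp corner [175.4 195.8]
exp corner [175.4 316.5]
exp corner [326.9 205.3]
exp corner [326.9 306.7]
```

View pics/w2.png

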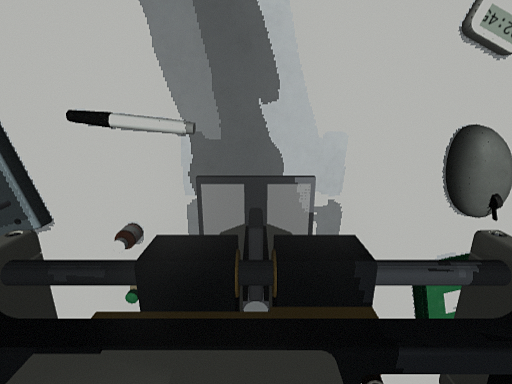

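Hole is at (307, 255), exactly where predicted (307, 256), so the grasp is as modelled. I'll move sideways so the wrist camera can see the stage.

Emit:
jog_arm:
  plan:
    - {"offset": [0, -0.25, -0.05], "twist": [0, 0, 0], "fingers": -1}
    - {"offset": [0, -0.6, -0.1], "twist": [0, 0, 0], "fingers": -1}
    - {"offset": [0, -1, -0.15], "twist": [0, 0, 0], "fingers": -1}

```text
clock: 5.55
position: [0.5508, 0.0147, 0.1978]
ee_rot: [0.089, -3.14, -0.0]
force: [2.2, 0.2, -0.9]
width: 0.084
gripper_force: 30.0
```

Emit:
jog_arm:
  plan:
    - {"offset": [0, -0.15, 0], "twist": [0, 0, 0], "fingers": -1}
    - {"offset": [0, -0.2, 0], "twist": [0, 0, 0], "fingers": -1}
    - {"offset": [0, -0.2, 0], "twist": [0, 0, 0], "fingers": -1}

```text
clock: 5.92
position: [0.5525, -0.0139, 0.1976]
ee_rot: [0.086, -3.14, -0.001]
force: [0.5, -0.3, -2.0]
width: 0.085
gripper_force: 30.0
```

```bash
python3 - <<'E'
from h import *
import cv2
s=observe();print(s['clock'],s['position'],s['ee_rot'],s['width'])
O={}
for c in('wrist','top','scene'):
    k=cam(c);im=get_image(c);cv2.imwrite(f'pics/{c}3.png',im[:,:,::-1])
    if c=='wrist':np.save('wk.npy',np.array([k],dtype=object),allow_pickle=True)
    for t in('seat','post_tip','frame_end','stage'):
        r=landmark_of(t,c)
        if r and r[0]['conf']>.4:
            v,u=r[0]['at'][0]*384,r[0]['at'][1]*512;O.setdefault(t,[]).append(ray(c,v,u,k));print(c,t,round(r[0]['conf'],2),round(v,1),round(u,1))
for t,o in O.items():
    if len(o)>1:
        X=tri(o);print(t,X.round(4),[np.linalg.norm(np.cross(X-p,d/np.linalg.norm(d))).round(4) for p,d in o])
E
python3 -c "
import cv2;a=cv2.imread('pics/wrist3.png');cv2.imwrite('pics/w3.png',cv2.resize(a[90:330,0:240],None,fx=2.5,fy=2.5,interpolation=2))"
```

```text
5.925 [ 0.55246611 -0.01388414  0.19762089] [ 8.62576376e-02 -3.13986317e+00 -6.78732946e-04] 0.08481163422936834
wrist seat 0.63 226.5 123.5
wrist post_tip 0.66 225.4 105.9
wrist frame_end 0.72 245.3 141.0
wrist stage 0.6 178.5 144.8
top post_tip 0.65 166.5 293.6
scene seat 0.86 243.5 346.7
scene post_tip 0.87 243.3 348.3
scene frame_end 0.6 239.9 349.8
scene stage 0.93 274.0 337.8
seat [ 0.5883 -0.14    0.0909] [np.float64(0.0001), np.float64(0.0001)]
post_tip [ 0.6014 -0.1012  0.083 ] [np.float64(0.0561), np.float64(0.0844), np.float64(0.0351)]
frame_end [ 0.6136 -0.1307  0.0746] [np.float64(0.0023), np.float64(0.0023)]
stage [ 0.5631 -0.1526  0.0007] [np.float64(0.0005), np.float64(0.0005)]
```

View pics/w3.png

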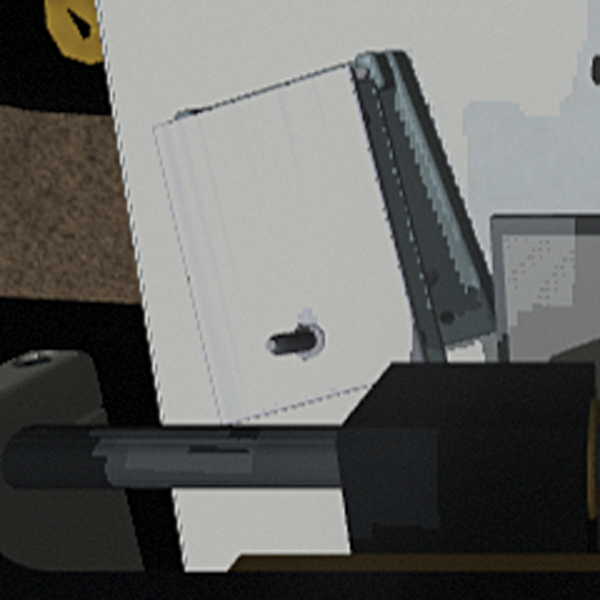

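Post foot is at about pixel (226, 125) and its tip at (228, 109), and all four face corners are visible. I'll fit the face pose to these and the other views.

```bash
cat > fit.py <<'E'
from h import *
from scipy.optimize import least_squares
wk=np.load('wk.npy',allow_pickle=True)[0];kt=cam('top');ks=cam('scene')
W=lambda x,y:(90+y/2.5,x/2.5);T=lambda x,y:(110+y/3,160+x/3);S=lambda x,y:(140+y/2.5,180+x/2.5)
UL,UR,LL,LR=(.023,.043,0),(.023,-.043,0),(-.101,.043,0),(-.101,-.043,0);SE,TIP=(0,0,0),(0,0,.023)
# wrist looks from robot; image left = -y, image down = +x
obs=[('w',wk,W(352,62),LL,1),('w',wk,W(155,127),LR,1),('w',wk,W(225,425),UR,1),('w',wk,W(421,371),UL,2),('w',wk,W(311,340),SE,1),('w',wk,W(274,346),TIP,1.5),
('t',kt,T(482,190),UL,1.5),('t',kt,T(560,163),UR,1.5),('t',kt,T(588,275),LR,1.5),('t',kt,T(508,301),LL,1.5),('t',kt,(174.,335.7),SE,1.5),
('s',ks,S(388,226),UL,2),('s',ks,S(473,263),UR,2),('s',ks,(243.,345.7),SE,1.5),('s',ks,(242.,347.9),TIP,1.5)]
def pose(p):return np.array(p[:3]),R.from_euler('ZY',[p[3],-p[4]]).as_matrix()
def res(p,raw=False):
    o,A=pose(p);r=[(proj('',o+A@np.array(X),k)-np.array(z))/(1 if raw else w) for _,k,z,X,w in obs];return np.array(r) if raw else np.ravel(r)
r=least_squares(res,[.588,-.14,.09,.3,.28],loss='soft_l1');p=r.x
if __name__=='__main__':
    print('seat',p[:3].round(4),'yaw,tilt deg',np.degrees(p[3:]).round(2))
    for o,e in zip(obs,res(p,True)):print(o[0],o[3],e.round(1))
    o,A=pose(p);c=np.linalg.inv(r.jac.T@r.jac);print('sd',np.sqrt(np.diag(c)).round(4));print('top end z',(o+A@[.023,0,0])[2])
    s=np.linalg.norm
E
python3 fit.py
```

```text
Traceback (most recent call last):
  File "fit.py", line 13, in <module>
    r=least_squares(res,[.588,-.14,.09,.3,.28],loss='soft_l1');p=r.x
  File "fit.py", line 12, in res
    o,A=pose(p);r=[(proj('',o+A@np.array(X),k)-np.array(z))/(1 if raw else w) for _,k,z,X,w in obs];return np.array(r) if raw else np.ravel(r)
                    ~~~~^^^^^^^^^^^^^^^^^^^^^^
  File "h.py", line 16, in proj
    k,f,A=k or cam(c);q=A.T@(np.asarray(X)-k['position']);return np.array([k['cy']+f*q[1]/q[2],k['cx']+f*q[0]/q[2]])
          ^^^^^^^^^^^
ValueError: The truth value of an array with more than one element is ambiguous. Use a.any() or a.all()
```

```bash
sed -i "s/^wk=.*allow_pickle=True)\[0\]/wk=tuple(np.load('wk.npy',allow_pickle=True)[0])/" fit.py; python3 fit.py
```

```text
seat [ 0.5894 -0.1411  0.0871] yaw,tilt deg [19.25 19.31]
w (-0.101, 0.043, 0) [ 1.1 -0.3]
w (-0.101, -0.043, 0) [-0.5 -0.1]
w (0.023, -0.043, 0) [-0.3 -0.5]
w (0.023, 0.043, 0) [-0.8  2.6]
w (0, 0, 0) [-0.1 -0.1]
w (0, 0, 0.023) [-0.4  0.2]
t (0.023, 0.043, 0) [-0.6 -1.5]
t (0.023, -0.043, 0) [-1.2 -0.9]
t (-0.101, -0.043, 0) [-1.3  0. ]
t (-0.101, 0.043, 0) [-0.6  0.8]
t (0, 0, 0) [ 0.9 -1.2]
s (0.023, 0.043, 0) [-2.6 -0.6]
s (0.023, -0.043, 0) [-1. -0.]
s (0, 0, 0) [1.5 1.4]
s (0, 0, 0.023) [-0.6 -0.9]
sd [0.001  0.0011 0.002  0.011  0.018 ]
top end z 0.09468572779467092
```

```bash
cat > go.py <<'E'
from fit import *
import sys
def plan(h,lat=(0,0),ref=None):
    s=observe();P,Q=ref or (s['position'],R.from_rotvec(s['ee_rot']).as_matrix());o,A=pose(p)
    G=A@np.diag([-1,1,-1]);t=o+A@np.array([-.056+lat[0],lat[1],.025+h])
    print('tgt',t.round(4),'off',(Q.T@(t-P)/.15).round(3),'tw',(R.from_matrix(Q.T@G).as_rotvec()/2/np.pi).round(4))
    print('hole in seat',(A.T@(P+Q@np.array([-.056,0,.025])-o)).round(4),'force face axes',(A.T@s['force']).round(2),'clock',s['clock'])
if __name__=='__main__':
    for h in map(float,sys.argv[1:]):plan(h)
E
python3 go.py .06 .035
```

```text
tgt [ 0.5129 -0.1678  0.1488] off [ 0.319 -1.005  0.328] tw [-0.0075 -0.0533 -0.0444]
hole in seat [0.0857 0.1159 0.061 ] force face axes [-0.02  0.69 -1.34] clock 6.675
tgt [ 0.5207 -0.165   0.1252] off [ 0.266 -0.99   0.485] tw [-0.0075 -0.0533 -0.0444]
hole in seat [0.0857 0.1159 0.061 ] force face axes [-0.02  0.69 -1.34] clock 6.675
```

Emit:
jog_arm:
  plan:
    - {"offset": [0.08, -0.2, 0], "twist": [-0.0019, -0.013, -0.011], "fingers": -1}
    - {"offset": [0.16, -0.5, 0.08], "twist": [-0.0037, -0.0266, -0.0222], "fingers": -1}
    - {"offset": [0.24, -0.8, 0.2], "twist": [-0.0056, -0.04, -0.0333], "fingers": -1}
    - {"offset": [0.32, -1, 0.33], "twist": [-0.0075, -0.0533, -0.0444], "fingers": -1}
    - {"offset": [0.32, -1, 0.33], "twist": [-0.0075, -0.0533, -0.0444], "fingers": -1}
    - {"offset": [0.32, -1, 0.33], "twist": [-0.0075, -0.0533, -0.0444], "fingers": -1}
    - {"offset": [0.32, -1, 0.33], "twist": [-0.0075, -0.0533, -0.0444], "fingers": -1}

```text
clock: 7.55
position: [0.5135, -0.1663, 0.1489]
ee_rot: [-0.471, 2.768, 0.08]
force: [0.5, -0.3, -0.2]
width: 0.087
gripper_force: 30.0
```

Run:
```python
from go import *
import cv2
plan(.03)
s=observe();Q=R.from_rotvec(s['ee_rot']).as_matrix();o,A=pose(p)
H=s['position']+Q@np.array([-.056,0,.025])
for c in('wrist','scene','top'):
    k=cam(c);im=get_image(c);cv2.imwrite(f'pics/{c}4.png',im[:,:,::-1])
    print(c,'exp hole',proj(c,H,k).round(1),'tip',proj(c,o+A@[0,0,.023],k).round(1))
    for t in('hole','post_tip','seat','fin'):
        print(t,[(round(x['conf'],2),round(x['at'][0]*384,1),round(x['at'][1]*512,1)) for x in landmark_of(t,c)[:2]])
a=cv2.imread('pics/wrist4.png');b=cv2.imread('pics/scene4.png')[180:300,270:430]
cv2.imwrite('pics/m4.png',np.hstack([cv2.resize(a[190:384,128:384],(400,300)),cv2.resize(b,(400,300),interpolation=2)]))
```

```text
tgt [ 0.5223 -0.1645  0.1205] off [ 0.007 -0.008  0.199] tw [-0.      0.0001  0.0002]
hole in seat [0.001  0.0012 0.0598] force face axes [ 0.26 -0.41 -0.29] clock 7.55
wrist exp hole [307.2 255.7] tip [276.5 254.2]
hole [(0.79, 305.2, 255.7)]
post_tip []
seat []
fin [(0.56, 257.9, 254.0)]
scene exp hole [235.6 346.4] tip [241.4 347. ]
hole [(0.73, 277.2, 336.6)]
post_tip []
seat []
fin [(0.78, 255.6, 331.5), (0.37, 254.1, 336.4)]
top exp hole [178.8 340.6] tip [176.4 337. ]
hole [(0.85, 177.7, 338.2), (0.35, 189.7, 330.8)]
post_tip [(0.56, 175.3, 334.8), (0.24, 182.2, 342.4)]
seat [(0.79, 175.4, 335.6)]
fin [(0.81, 198.2, 349.8)]
```

View pics/m4.png

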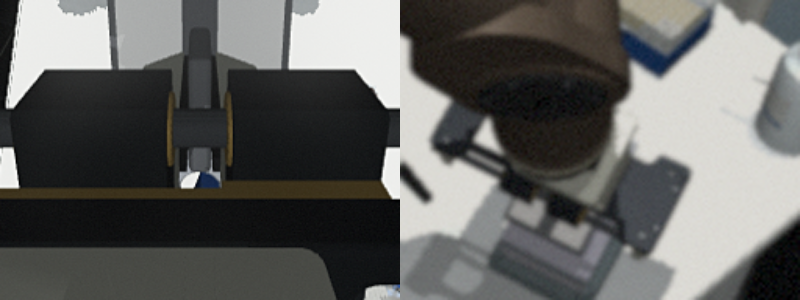

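Relative to the model, the hole and post tip carry the same bias in the top view, so they are aligned. I'll thread it on slowly.

Emit:
jog_arm:
  plan:
    - {"offset": [0.007, -0.008, 0.1], "twist": [0, 0, 0], "fingers": -1}
    - {"offset": [0.007, -0.008, 0.2], "twist": [0, 0, 0], "fingers": -1}
    - {"offset": [0.007, -0.008, 0.22], "twist": [0, 0, 0], "fingers": -1}
    - {"offset": [0.007, -0.008, 0.24], "twist": [0, 0, 0], "fingers": -1}
    - {"offset": [0.007, -0.008, 0.26], "twist": [0, 0, 0], "fingers": -1}
    - {"offset": [0.007, -0.008, 0.28], "twist": [0, 0, 0], "fingers": -1}
    - {"offset": [0.007, -0.008, 0.28], "twist": [0, 0, 0], "fingers": -1}

```text
clock: 9.18
position: [0.5254, -0.1639, 0.1084]
ee_rot: [-0.47, 2.768, 0.08]
force: [-0.4, -0.4, -0.7]
width: 0.084
gripper_force: 30.0
```

```bash
python3 go.py 0.005
python3 - <<'E'
from go import *
import cv2
o,A=pose(p)
k=cam('top');get_image('top')
s=observe();Q=R.from_rotvec(s['ee_rot']).as_matrix();print('exp hole',proj('top',s['position']+Q@[-.056,0,.025],k),'tip',proj('top',o+A@[0,0,.023],k))
for t in('hole','post_tip'):print(t,[(round(x['conf'],2),round(x['at'][0]*384,1),round(x['at'][1]*512,1)) for x in landmark_of(t,'top')[:2]])
E
```

```text
tgt [ 0.5301 -0.1618  0.0969] off [-0.007  0.003  0.084] tw [-0.  0.  0.]
hole in seat [-0.001  -0.0004  0.0176] force face axes [-0.75 -0.19 -0.51] clock 9.175
exp hole [176.34177201 336.62387957] tip [176.43057401 336.98009093]
hole [(0.94, 175.1, 337.6)]
post_tip [(0.84, 176.3, 334.8)]
```

No contact at 18 mm, below the tip height, so the post is in the hole. I'll continue gently to contact.

Emit:
jog_arm:
  plan:
    - {"offset": [-0.003, 0.002, 0.03], "twist": [0, 0, 0], "fingers": -1}
    - {"offset": [-0.005, 0.003, 0.06], "twist": [0, 0, 0], "fingers": -1}
    - {"offset": [-0.005, 0.003, 0.08], "twist": [0, 0, 0], "fingers": -1}
    - {"offset": [-0.005, 0.003, 0.1], "twist": [0, 0, 0], "fingers": -1}
    - {"offset": [-0.005, 0.003, 0.11], "twist": [0, 0, 0], "fingers": -1}
    - {"offset": [-0.005, 0.003, 0.11], "twist": [0, 0, 0], "fingers": -1}

```text
clock: 10.07
position: [0.5309, -0.1615, 0.0932]
ee_rot: [-0.47, 2.769, 0.08]
force: [-4.2, -1.1, 4.8]
width: 0.084
gripper_force: 30.0
```

```bash
python3 go.py -0.005; python3 -c "
from go import *
s=observe();print((pose(p)[1].T@s['ft_torque']).round(3))"
```

```text
tgt [ 0.5332 -0.1607  0.0874] off [-0.003  0.     0.042] tw [-0. -0.  0.]
hole in seat [-0.0005 -0.      0.0013] force face axes [-2.52  0.32  5.97] clock 10.075
[0.36  0.596 0.059]
```

Emit:
jog_arm:
  plan:
    - {"offset": [-0.003, 0, 0.005], "twist": [0, 0, 0], "fingers": -1}
    - {"offset": [-0.003, 0, 0.01], "twist": [0, 0, 0], "fingers": -1}
    - {"offset": [-0.003, 0, 0.015], "twist": [0, 0, 0], "fingers": -1}
    - {"offset": [-0.003, 0, 0.02], "twist": [0, 0, 0], "fingers": -1}
    - {"offset": [-0.003, 0, 0.02], "twist": [0, 0, 0], "fingers": -1}
    - {"offset": [-0.003, 0, 0.02], "twist": [0, 0, 0], "fingers": -1}

```text
clock: 10.82
position: [0.5319, -0.1613, 0.0907]
ee_rot: [-0.469, 2.769, 0.079]
force: [-6.5, -1.3, 8.6]
width: 0.085
gripper_force: 30.0
```

```bash
python3 go.py -0.005
python3 - <<'E'
from go import *
import cv2
s=observe();print((pose(p)[1].T@s['ft_torque']).round(3),s['width'])
for c in('scene','wrist'):
    im=get_image(c);cv2.imwrite(f'pics/{c}5.png',im[:,:,::-1])
    if c=='wrist':
        print([x['at'][0]*384 for x in landmark_of('hole',c)],[(x['at'][0]*384,x['at'][1]*512) for x in landmark_of('fin',c)])
a=cv2.imread('pics/wrist5.png');b=cv2.imread('pics/scene5.png')[200:320,270:430]
cv2.imwrite('pics/m5.png',np.hstack([cv2.resize(a[130:330,128:384],(400,312)),cv2.resize(b,(400,312),interpolation=2)]))
E
```

```text
tgt [ 0.5332 -0.1607  0.0874] off [-0.002  0.001  0.024] tw [-0.0001 -0.     -0.    ]
hole in seat [-0.0003 -0.0001 -0.0015] force face axes [-3.3   0.9  10.31] clock 10.825
[0.513 0.967 0.096] 0.08494033018808529
[307.20000000000005] [(258.3168, 254.8224)]
```

View pics/m5.png

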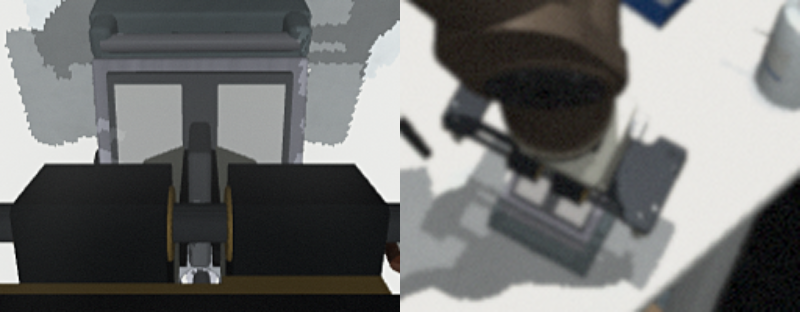

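The carrier lies in the face's outline with about 10 N on it. To let it settle fully flush, I'll soften the grip briefly so the fin can pivot in the pads, then regrip.

Emit:
jog_arm:
  plan:
    - {"offset": [0, 0, 0], "twist": [0, 0, 0], "fingers": -1}
    - {"offset": [0, 0, 0], "twist": [0, 0, 0], "fingers": -1}
    - {"offset": [0, 0, 0], "twist": [0, 0, 0], "fingers": -1}
    - {"offset": [0, 0, 0], "twist": [0, 0, 0], "fingers": -1}
  newtons: 8

```text
clock: 11.52
position: [0.5319, -0.1613, 0.0907]
ee_rot: [-0.469, 2.769, 0.079]
force: [-6.8, -1.1, 7.9]
width: 0.084
gripper_force: 8.0
```

```bash
cat > rd.py <<'E'
from go import *
A=pose(p)[1];F=[];M=[]
for i in range(4):
    s=observe();F.append(A.T@s['force']);M.append(A.T@s['ft_torque']);get_image('top')
print('F',np.mean(F,0).round(2),np.std(F,0).round(2),'M',np.mean(M,0).round(3),np.std(M,0).round(3),s['gripper_force'])
plan(-.005)
E
python3 rd.py
```

```text
F [-3.56  0.96  9.99] [0.15 0.19 0.29] M [0.396 1.127 0.008] [0.013 0.021 0.018] 8.007969483733177
tgt [ 0.5332 -0.1607  0.0874] off [-0.002  0.001  0.024] tw [-0.0001 -0.     -0.    ]
hole in seat [-0.0002 -0.0001 -0.0014] force face axes [-4.45  1.14 10.25] clock 11.725
```

Emit:
jog_arm:
  plan:
    - {"offset": [0, 0, 0], "twist": [0, 0, 0], "fingers": -1}
    - {"offset": [0, 0, 0], "twist": [0, 0, 0], "fingers": -1}
    - {"offset": [0, 0, 0], "twist": [0, 0, 0], "fingers": -1}
    - {"offset": [0, 0, 0], "twist": [0, 0, 0], "fingers": -1}
  newtons: 4

```text
clock: 12.22
position: [0.5325, -0.1611, 0.0905]
ee_rot: [-0.47, 2.768, 0.079]
force: [-3.3, -1.4, 3.9]
width: 0.086
gripper_force: 4.0
```

```bash
python3 rd.py
```

```text
F [-1.76 -0.21  5.17] [0.19 0.84 0.2 ] M [0.126 0.745 0.001] [0.019 0.019 0.022] 4.003724232316017
tgt [ 0.5332 -0.1607  0.0874] off [0.002 0.001 0.021] tw [-0.0001  0.      0.    ]
hole in seat [ 0.0002 -0.0001 -0.0018] force face axes [-2.38  0.12  4.61] clock 12.425
```

It slipped and settled. I'll regrip and press in about 3 mm more.

Emit:
jog_arm:
  plan:
    - {"offset": [0, 0, 0], "twist": [0, 0, 0], "fingers": -1}
    - {"offset": [0, 0, 0], "twist": [0, 0, 0], "fingers": -1}
    - {"offset": [0, 0, 0], "twist": [0, 0, 0], "fingers": -1}
    - {"offset": [0, 0, 0.005], "twist": [0, 0, 0], "fingers": -1}
    - {"offset": [0, 0, 0.01], "twist": [0, 0, 0], "fingers": -1}
    - {"offset": [0, 0, 0.015], "twist": [0, 0, 0], "fingers": -1}
    - {"offset": [0, 0, 0.02], "twist": [0, 0, 0], "fingers": -1}
    - {"offset": [0, 0, 0.02], "twist": [0, 0, 0], "fingers": -1}
    - {"offset": [0, 0, 0.02], "twist": [0, 0, 0], "fingers": -1}
  newtons: 30

```text
clock: 13.55
position: [0.5333, -0.1607, 0.0879]
ee_rot: [-0.47, 2.768, 0.079]
force: [-4.9, -1.7, 9.5]
width: 0.085
gripper_force: 30.0
```

```bash
python3 rd.py
```

```text
F [-1.8  -0.03 11.22] [0.67 0.28 0.47] M [0.318 0.858 0.057] [0.022 0.054 0.025] 30.006459653377533
tgt [ 0.5332 -0.1607  0.0874] off [0.001 0.    0.003] tw [-0.0001  0.0001  0.    ]
hole in seat [ 0.0002 -0.0001 -0.0045] force face axes [-2.02  0.8  11.47] clock 13.75
```

Stiffness is now 2.2 N/mm with the pressure centre inside the plate. That means flush contact at about 12 N, or roughly 5 mm of travel, so I'll hand it in.

```bash
python3 -c "
from cell import *
print(sign_off())"
```

```text
the job is handed in; nothing more can be done
None
```

I handed the job in at about 13.8 s of the 42 s allowed. The carrier is threaded on the post and looks flush on the slope. I'm still holding the fin with 30 N, pressing at about 12 N, which by force should be roughly 5 mm of face travel. Sign-off gave no verdict.

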